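# Lengthen the pasta drying rail to its next hole

## Robot

A 7-joint arm with a two-finger parallel gripper is mounted at the origin on the work surface. World frame = base frame: x ahead of the robot, y to its left, z up, the work surface at z = 0. Lengths are in mm, angles in rad, forces in N, time in s.
With the tool pointing down it reaches from about 425 to 950 mm from the base axis. Payload 16.7 kg.
Tool frame: the origin (TCP) lies midway between the tips of the shut fingers; the grasp point (between the pads) lies grasp_offset behind it (grasp_offset is the distance from the TCP to the grasp point, in mm); z points along the fingers, y is the line along which they close (so a half turn about z gives the same grasp; the last joint's range is limited). The gripper opens to 94 mm and grips with 3 to 60 N. Pads are 16 mm wide; open, the fingers measure 119 mm over their backs; the gripper's body (75 mm by 177 mm) begins 78 mm behind the grasp point.
Start: joints at [-1.45, 0.426, 0.074, 1.606, -0.034, 1.111, -0.067], TCP at [179.919, 650.541, 205.467] pointing down, gripper open.
Joint ranges: [-2.85, 2.85], [-0.5, 2.14], [-1.23, 1.37], [0.21, 2.46], [-1.02, 4.16], [0.16, 2.05], [-2.73, 2.73]. Speed limits (rad/s): [1.89, 1.89, 2.39, 2.39, 3.01, 3.01, 3.01].

## Interface

Orientations are given as a unit quaternion [w, x, y, z].
In Python, from rig import get_state, capture, camera_params, sign_off, silhouettes, tip_of, grasp_offset gives the robot as it stands. The module is installed in compiled form; this text tells all that it offers.
- The arm moves only by the tool play_rows, never from a script. Its argument "moves" is a list of rows, each a list of 6 numbers: the shift along the world's x, y, z normalised to -1 to 1, where 1 is 150 mm, then the turn, a rotation vector about the world's x, y, z normalised to -1 to 1, where 1 is 2 rad. A call has 1 to 20 rows; each row is the pose to reach, as a shift and turn from the pose commanded when the call began; what a row does not reach only later rows make up. A row lasts 1/8 s, in which the tool goes at most 62.5 mm and 10.7 degrees, less where a joint would pass 70% of its speed; a pose out of reach is approached as far as the arm can. A call with a number of a shift or a turn outside -1 to 1 is refused whole. A call with a gripper value outside its range is refused whole. "fingers" is the gripper's target within -1 to 1 (fully open at 1, half-way at 0, shut at -1), set as the call begins (left out, the last holds). The fingers move at their own pace and stop on an object; "force" is the grip in N (left out, the last holds). Time passes only in rows, so rows that repeat a pose let the fingers close. It gives the time, the measured TCP pose, the force, the opening and the grip force at its end, in the units of the state.
- get_state(): the state, without advancing time (a new reading comes with each control period).
- capture(name): name is "side" or "top"; returns the picture (400x640x3 uint8, blue, green, red); there is no depth.
- camera_params(name): a dict with "fx", "fy", "cx", "cy" (pixels), "rvec" (rotation vector, rad) and "tvec" (3), from world to camera coordinates, as OpenCV has them. Camera axes: x right, y down, z forward; pixel columns grow to the right and rows downward; lengths in mm; the calibration is good to about 2 mm. A picture is of the moment at which its call begins. camera_params takes no time and is no camera call.
- sign_off(): hands the job in; it is judged then, once.
Trained networks look in the newest picture that a camera, given by its name, has taken for a name from the list of things; names that differ only in an ending like _2 or _b are one class to them, and where a whole thing is asked for, a point or a joint stands for the part that bears it (a point fixed in the world has none). Each returns a list of dicts, best first, with "conf" (0 to 1); they miss things now and then, are a little off and sometimes report something else, mostly with a low value. They report only what shows in the picture. A call takes as long as a camera call.
- silhouettes(camera, name): "pixels" (400x640 bool, what is visible of it) and "bbox" ([left, top, width, height] in pixels, round what is visible of it).
- tip_of(camera, name): "uv" ([column, row] in pixels: a listed point, or the origin of a listed thing).
The state is a dict: "time_s": time; "joint_positions": joint angles; "qvel": joint speeds; "joint_efforts": joint torques, N m; "tcp_pos": TCP position; "ee_rot": TCP orientation; "ft_force": force on the tool from outside, world axes, zero at the start; "moment": the same for the moment, N m; "grip_width": opening from 0.0 (shut) to 1.0 (fully open); "gripper_force": force on a finger pad.
Only numpy, scipy, OpenCV 4.12 (cv2) and the standard library are available. Lean on these libraries where they do the work, as an engineer would, in place of code of your own. Each camera call takes 0.05 s, during which the arm holds its last target. There are 200 camera calls.

## Task

Make the sliding rail of the pasta drying stand longer by one step: press the domed spring button flush with the rail, slide the rail outwards, away from the post, and stop as soon as the button has clicked fully out in the hole of the stop collar, then let go. Be gentle with the thin thumb lip on the rail, which hard pushing bends, and leave the bench scraper, the measuring cup and the pie dish where they are.

Things in the scene. Friction and masses are not known exactly. Their poses are not given: they have to be found in the camera images.
- stand: Pasta drying stand, fixed: dark base plate, steel post 170 mm high, and before it a level square steel rail (36 x 36 mm) sliding on a fixed inner bar. Origin on the counter straight under the button; x along the rail, outwards from post to end knob (the way to slide it), z up. The rail's flat top face is 120 mm above the origin; it spans y -18 to 18 mm and, before sliding, x -100 to 90 mm.
- post_top (a point): Centre of the top of the stand's post, 30 x 40 mm, 127 mm postward of the button, 170 mm above the counter. Three wooden dowels, 12 mm thick, point away from it, away from the rail, to 120 mm behind it, 155 mm above the counter.
- button_top (a point): Top of the domed spring button, 16 mm across, in the rail's first hole (19 mm square), mid rail. It belongs to the fixed inner bar and moves only straight down. Out, it stands 10 mm above the rail's top face; pressing takes 3 N, 6 N when flush. Its flank locks the rail until it is pressed nearly flush (within about 2 mm); pulling harder does not free it.
- button (a joint): How far the button is pressed: 0 fully out, 0.010 flush with the rail's top face, about 0.012 when the rail covers it. While it is pressed flush, pushing the rail outwards with some 8 to 20 N makes the hole's edge ride over it and hold it down; then the rail slides with about 2 to 5 N.
- lip: Thumb lip: thin upright plate across the rail, 14 mm high, 5 mm thick, 36 mm wide, fixed to the rail 16 mm outwards of its first hole's centre. Origin at its foot, on the rail's top face, middle of the face towards the button; axes as the stand's. A fingertip can press the button and, still pressing, push the lip outwards. The lip bends if pushed or pinched with over 30 N.
- rail (a joint): How far the rail is slid outwards, about 0 at the start. The next hole (19 mm square) is in the stop collar, a dark saddle 51 mm long, 2.5 mm proud of the rail, clamped on it between lip and post. Set by hand: the button clicks out somewhere from 0.050 to 0.074, not measured; there the rail stops firmly. At first the collar's front edge is 20 to 44 mm postward of the button's centre.
- scraper: Bystander: bench scraper lying flat, chrome blade 150 x 95 mm, round wooden grip 25 mm thick. Origin under its centre.
- cup: Bystander: yellow plastic measuring cup, 84 mm across, 70 mm high, handle along its x to 124 mm from the centre. Origin under its centre.
- pie_dish: Bystander: glass pie dish, 230 mm across, 42 mm high. Origin under its centre.

How it is judged:
By the outcome, as a careful person would: the job done as asked, in the order asked, and still so for the second after the job is handed in, with the robot touching nothing.
It also fails if it takes over 38 s, if anything falls off the work surface, if the arm or the gripper's body presses on something with over 40 N, if the wrist force passes 120 N, or if a joint passes its speed limit or range.

## Working session

There is one attempt and no reset: what is moved stays moved. The work goes in short steps, Python scripts to look and compute and a tool call to move; the robot and the scene stay as the last step left them, time stands still between calls to the robot, and variables do not carry over. Pictures are saved under pics/ and viewed, at most 10 in all, crops included, and the job is handed in when it is done.

Besides the shell and the picture viewer there is one more tool, called by a JSON object that holds its "api" and its "payload". play_rows: Moves the arm, as the interface text tells. Its arguments: {"type":"object","properties":{"moves":{"type":"array"},"fingers":{"type":"number"},"force":{"type":"number"}},"required":["moves"]}

```bash
mkdir -p pics
cat > h.py <<'E'
import numpy as np, cv2
from rig import *
def P(n):
    c=camera_params(n);R,_=cv2.Rodrigues(np.array(c["rvec"],float));K=np.array([[c["fx"],0,c["cx"]],[0,c["fy"],c["cy"]],[0,0,1]])
    return K,R,np.array(c["tvec"],float).reshape(3)
def proj(n,X):
    K,R,t=P(n);q=K@(R@np.array(X,float)+t);return q[:2]/q[2]
def ray(n,uv):
    K,R,t=P(n);d=R.T@np.linalg.solve(K,[uv[0],uv[1],1]);return -R.T@t,d/np.linalg.norm(d)
def atz(n,uv,z):
    o,d=ray(n,uv);return o+d*(z-o[2])/d[2]
def tri(us,ut):
    (a,d),(b,e)=ray("side",us),ray("top",ut)
    s=np.linalg.lstsq(np.c_[d,-e],b-a,rcond=None)[0];p,q=a+s[0]*d,b+s[1]*e
    return (p+q)/2,np.linalg.norm(p-q)
E
python3 - <<'E'
from h import *
for n in("side","top"): cv2.imwrite(f"pics/{n}0.png",capture(n)); 
for k in("button_top","post_top","lip","stand","scraper","cup","pie_dish"):
    r={n:tip_of(n,k)[:2] for n in("side","top")}
    print(k,{n:[(np.round(d["uv"],1).tolist(),round(d["conf"],2)) for d in v] for n,v in r.items()})
    if r["side"] and r["top"]: print(tri(r["side"][0]["uv"],r["top"][0]["uv"]))
s=get_state();print(s,grasp_offset if not callable(grasp_offset) else grasp_offset())
E
```

```text
button_top {'side': [([284.6, 239.7], 0.47)], 'top': [([401.8, 222.3], 0.41)]}
(array([505.56654854, -56.23151932, 137.53878027]), np.float64(1.453244724696161))
post_top {'side': [([273.1, 264.2], 0.93), ([344.3, 284.9], 0.63)], 'top': [([452.5, 227.9], 0.75)]}
(array([ 489.15020581, -177.57274222,  175.20207151]), np.float64(3.562379344716015))
lip {'side': [([289.0, 242.8], 0.43)], 'top': [([389.4, 220.8], 0.5)]}
(array([512.49548599, -28.79288444, 104.95183667]), np.float64(0.9911811007360035))
stand {'side': [([288.4, 286.7], 0.95)], 'top': [([391.2, 226.7], 0.83), ([454.1, 229.0], 0.58)]}
(array([504.62978617, -54.08969031, -14.38736649]), np.float64(6.688362515664613))
scraper {'side': [([238.2, 272.6], 0.8)], 'top': [([374.7, 263.2], 0.89), ([453.5, 229.3], 0.35)]}
(array([385.015318  ,  -3.56492177, -11.408157  ]), np.float64(11.614165432071717))
cup {'side': [([345.6, 283.8], 0.95)], 'top': [([395.4, 180.5], 0.58)]}
(array([644.55201651, -65.87275599,   3.50992929]), np.float64(5.8739142897056285))
pie_dish {'side': [([285.8, 173.2], 0.62)], 'top': [([224.4, 226.1], 0.6)]}
(array([492.23402254, 451.2795781 ,   5.26771729]), np.float64(11.51304855175724))
{'time_s': 0.8, 'joint_positions': array([-1.45051083,  0.42610283,  0.07388246,  1.60600487, -0.0341138 ,
        1.11085058, -0.06707255]), 'qvel': array([-0.00106525,  0.00122853, -0.00070521,  0.00135459,  0.0001201 ,
       -0.00101742, -0.00096991]), 'joint_efforts': array([ 1.04404833e-03, -9.35475326e+01,  3.66274104e+00, -4.54507971e+01,
       -4.91345488e-02,  1.32861285e-02,  3.17830848e-05]), 'tcp_pos': array([179.89226761, 650.52517125, 205.46222267]), 'ee_rot': array([-2.92577870e-05,  1.34494278e-01,  9.90914369e-01, -5.19346071e-05]), 'ft_force': array([-0.39479753,  0.25263042,  0.41703505]), 'moment': array([-0.02030726,  0.02313521, -0.0295412 ]), 'gripper_force': 0.0, 'grip_width': 1.000915234892235} 18.8
```

View pics/side0.png

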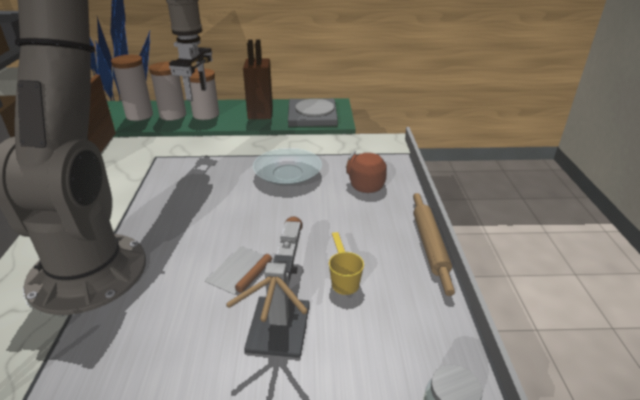

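View pics/top0.png

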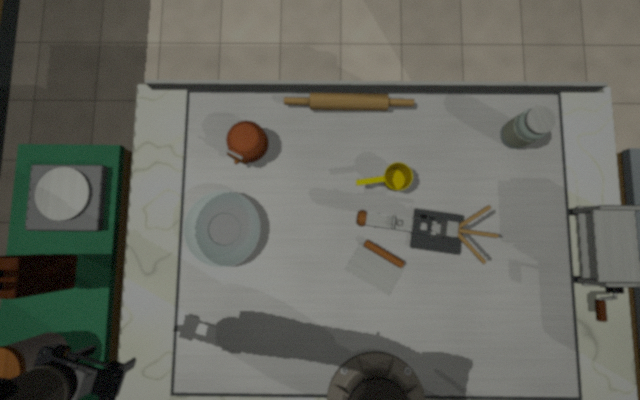

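Both views show the stand with its rail pointing to about +y: end knob at top (362,217), post at (452,228). The scraper, cup and pie dish are clear of the rail. I'll fit the stand's pose next and look at the crops.

Run:
```python
from h import *
from scipy.optimize import least_squares
L={"button_top":(0,0,130),"post_top":(-127,0,170),"lip":(13.5,0,120),"stand":(0,0,0)}
obs=[]
for i in range(4):
  for n in("side","top"):
    im=capture(n)
    for k in L:
      d=tip_of(n,k)
      if d and d[0]["conf"]>.35: obs.append((n,k,np.array(d[0]["uv"])))
def W(p,k):
    x,y,z=L[k];c,s=np.cos(p[2]),np.sin(p[2]);return [p[0]+c*x-s*y,p[1]+s*x+c*y,z]
f=lambda p:np.concatenate([proj(n,W(p,k))-uv for n,k,uv in obs])
r=least_squares(f,[505,-56,1.44],loss="soft_l1",x_scale=[1,1,.01]);print(r.x,np.degrees(r.x[2]))
for n in("side","top"):
  for k in L:
    e=[uv-proj(n,W(r.x,k)) for m,q,uv in obs if (m,q)==(n,k)]
    if e: print(n,k,len(e),np.mean(e,0).round(1),np.std(e,0).round(1))
for n,(a,b,c,d) in {"side":(230,200,330,300),"top":(345,190,475,270)}.items():
  im=capture(n)[b:d,a:c];S=6;im=cv2.resize(im,None,fx=S,fy=S,interpolation=cv2.INTER_CUBIC)
  p=r.x;co,s=np.cos(p[2]),np.sin(p[2])
  for x,y,z in[(0,0,130),(13.5,18,120),(13.5,-18,120),(90,18,120),(90,-18,120),(-100,18,120),(-100,-18,120),(-127,0,170)]:
    u=(proj(n,[p[0]+co*x-s*y,p[1]+s*x+co*y,z])-[a,b]+.5)*S;cv2.circle(im,tuple(int(v) for v in u),3,(0,0,255),1)
  cv2.imwrite(f"pics/{n}c.png",im)
```

```text
[507.70105527 -52.48470791   1.41665177] 81.168167276067
side button_top 4 [ 2.1 -0.1] [0.4 0.6]
side post_top 4 [ 0.4 -0.2] [1.4 1.1]
side lip 4 [0.4 0.8] [0.4 1.2]
side stand 4 [-0.7  1.6] [1.  1.8]
top button_top 4 [ 0.1 -0.3] [1.  1.3]
top post_top 4 [1.3 0.1] [0.5 0.9]
top lip 4 [-1.1  0.2] [0.8 1. ]
top stand 4 [-1.5  2.5] [1.7 1.1]
```

View pics/sidec.png

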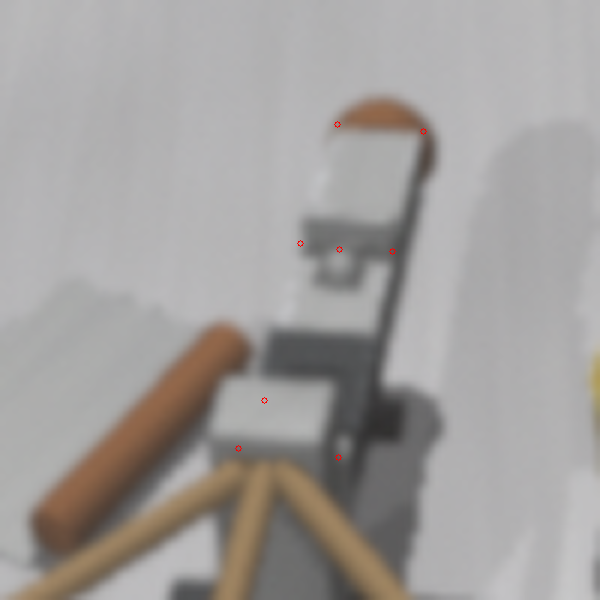

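View pics/topc.png

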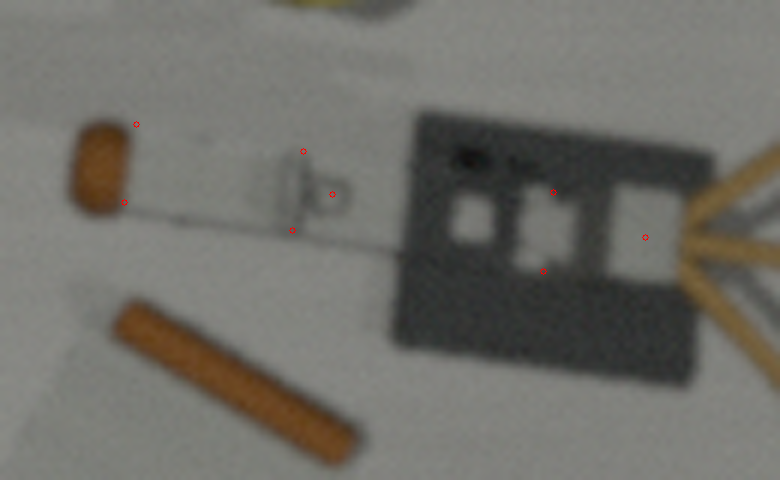

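The crops put the button at side (341,250 in the crop) and top (330,195 in the crop). The collar hole sits at top crop (472,218), about 57 mm behind the button. I'll refit with sharper hand-picked features.

Run:
```python
from h import *
from scipy.optimize import least_squares
# (cam, crop uv, stand xyz)
O=[("side",(425,133),(90,-18,120)),("side",(394,257),("l",-18,120)),("side",(303,251),("l",18,120)),("side",(396,224),("l",-18,134)),("side",(305,219),("l",18,134)),
("side",(341,252),(0,0,129)),("side",(212,430),(-142,20,170)),("side",(325,440),(-142,-20,170)),("side",(229,376),(-112,20,170)),("side",(336,383),(-112,-20,170)),
("top",(125,208),(90,18,120)),("top",(688,190),(-142,-20,170)),("top",(613,183),(-112,-20,170)),("top",(605,275),(-112,20,170)),("top",(680,285),(-142,20,170)),
("top",(328,195),(0,0,130)),("top",(293,234),("l",18,120)),("top",(472,218),("c",0,121))]
off={"side":(230,200),"top":(345,190)}
def f(p):
  r=[]
  for n,uv,(x,y,z) in O:
    x={"l":p[3],"c":p[4]}.get(x,x)
    c,s=np.cos(p[2]),np.sin(p[2])
    r.append(proj(n,[p[0]+c*x-s*y,p[1]+s*x+c*y,z])+p[5:7]*(n=="side")+p[7:9]*(n=="top")-(np.array(uv)/6-.5+off[n]))
  return np.concatenate([*r,p[5:]])
r=least_squares(f,[507,-52,1.42,15,-57,0,0,0,0],loss="soft_l1",x_scale=[1,1,.01,1,1,1,1,1,1]);print(r.x.round(3))
for o,e in zip(O,f(r.x)[:-4].reshape(-1,2)):print(o[0],o[2],e.round(1))
for n in("side","top"):
  print(n,[(proj(n,np.array([507,-52,130])+d)-proj(n,[507,-52,130])).round(2) for d in np.eye(3)*10])
```

```text
[ 5.08268e+02 -5.34550e+01  1.43500e+00  1.32830e+01 -6.51080e+01
  3.64000e-01  3.58000e-01 -3.71000e-01  4.09000e-01]
side (90, -18, 120) [-0.2  0.3]
side ('l', -18, 120) [ 0.2 -0.4]
side ('l', 18, 120) [ 0.1 -0.5]
side ('l', -18, 134) [-0.3  0.4]
side ('l', 18, 134) [-0.5  0.2]
side (0, 0, 129) [0.3 0.6]
side (-142, 20, 170) [-0.7  0.2]
side (-142, -20, 170) [0.3 0.1]
side (-112, 20, 170) [-0.5 -1. ]
side (-112, -20, 170) [ 1.  -0.7]
top (90, 18, 120) [-0.1 -0. ]
top (-142, -20, 170) [-0.3  0.3]
top (-112, -20, 170) [ 0.5 -0.2]
top (-112, 20, 170) [ 0.2 -0.1]
top (-142, 20, 170) [-0.6 -0.1]
top (0, 0, 130) [0.7 0.1]
top ('l', 18, 120) [ 0.1 -0.3]
top ('c', 0, 121) [ 0.  -0.1]
side [array([ 4.37, -0.07]), array([ 0.14, -2.79]), array([-0.17, -3.39])]
top [array([-0.06, -3.73]), array([-3.74, -0.03]), array([ 0.74, -0.21])]
```

The fit is consistent, with residuals under 1 px. The button is at about (508.3, -53.5), the rail's outward direction is 82.2°, the lip face is at 13.3 mm, and the collar hole is about 60–66 mm back. I'll shut the fingers, turn the tool +7.7° so its long side lies along the rail, and go above the button.

{"api": "play_rows", "payload": {"moves": [[0.33,-0.25,0,0,0,0.02],[0.67,-0.5,0,0,0,0.045],[1,-0.75,0,0,0,0.067],[1,-0.75,0,0,0,0.067]], "fingers": -1, "force": 30}}

```text
time_s: 3.4
tcp_pos: [334.9, 534.4, 205.9]
ee_rot: [0.001, 0.071, 0.997, -0.0]
ft_force: [0.2, -0.3, 0.6]
grip_width: 0.608
gripper_force: 0.0
```

{"api": "play_rows", "payload": {"moves": [[0.3,-0.33,0,0,0,0],[0.6,-0.67,0,0,0,0],[0.9,-1,0,0,0,0],[0.9,-1,0,0,0,0]]}}

```text
time_s: 3.9
tcp_pos: [467.5, 384.9, 205.8]
ee_rot: [0.0, 0.07, 0.998, -0.0]
ft_force: [-0.7, 0.1, 0.3]
grip_width: 0.188
gripper_force: 0.0
```

{"api": "play_rows", "payload": {"moves": [[0.1,-0.33,0,0,0,0],[0.2,-0.67,0,0,0,0],[0.28,-1,0,0,0,0]]}}

```text
time_s: 4.28
tcp_pos: [506.8, 237.8, 205.5]
ee_rot: [0.0, 0.067, 0.998, 0.0]
ft_force: [1.2, 0.6, -0.8]
grip_width: 0.007
gripper_force: 0.0
```

{"api": "play_rows", "payload": {"moves": [[0,-0.33,0,0,0,0],[0,-0.67,0,0,0,0],[0,-1,0,0,0,0]]}}

```text
time_s: 4.65
tcp_pos: [506.7, 87.8, 205.6]
ee_rot: [0.0, 0.067, 0.998, 0.0]
ft_force: [0.6, -0.4, -0.5]
grip_width: 0.003
gripper_force: 0.0
```

{"api": "play_rows", "payload": {"moves": [[0,-0.33,0,0,0,0],[0,-0.67,0,0,0,0],[0,-0.9,0,0,0,0],[0,-0.9,0,0,0,0],[0,-0.9,0,0,0,0]]}}

```text
time_s: 5.28
tcp_pos: [507.2, -45.4, 205.5]
ee_rot: [-0.0, 0.067, 0.998, 0.0]
ft_force: [-0.2, -0.5, -0.2]
grip_width: 0.005
gripper_force: 0.0
```

{"api": "play_rows", "payload": {"moves": [[0.005,-0.074,-0.2,0,0,0],[0.005,-0.074,-0.4,0,0,0],[0.005,-0.074,-0.4,0,0,0]]}}

```text
time_s: 5.65
tcp_pos: [506.6, -56.5, 144.0]
ee_rot: [-0.002, 0.067, 0.998, -0.0]
ft_force: [0.4, 0.2, 0.8]
grip_width: 0.005
gripper_force: 0.0
```

Run:
```python
from h import *
print(get_state()["tcp_pos"])
t=[]
for n,(a,b,c,d) in {"side":(240,190,320,290),"top":(345,190,425,290)}.items():
  t.append(cv2.resize(capture(n)[b:d,a:c],None,fx=5,fy=5,interpolation=cv2.INTER_CUBIC))
cv2.imwrite("pics/hover.png",np.hstack(t))
```

```text
[506.61839418 -56.52254147 144.00715298]
```

View pics/hover.png

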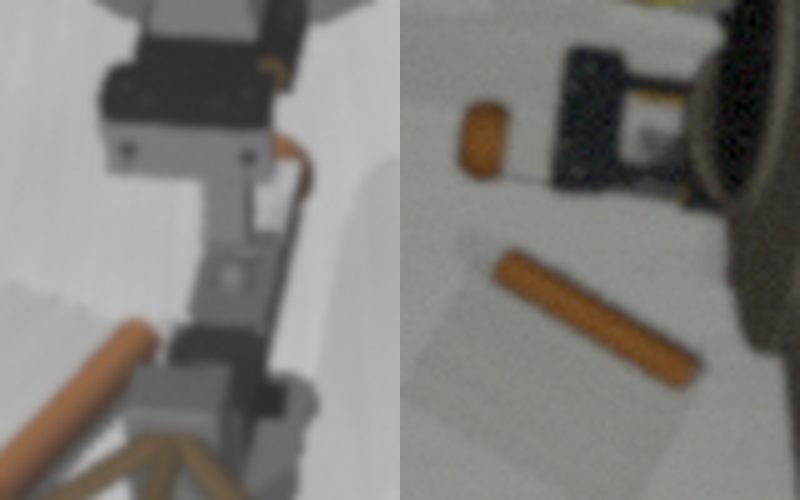

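Hover picture: the fingertip is just over the lip/button area, with its bottom at about (228,242) in the crop and the button at (232,270). The edges aren't clear, so I'll zoom in.

Run:
```python
from h import *
ims=np.mean([capture("side").astype(float) for _ in range(4)],0)
a,b,c,d=268,218,308,258;S=14
im=cv2.resize(np.clip((ims[b:d,a:c]-40)*1.3,0,255).astype(np.uint8),None,fx=S,fy=S,interpolation=cv2.INTER_CUBIC)
p=get_state()["tcp_pos"];u=np.array([.135,.991,0]);v=np.array([-.991,.135,0])
B=np.array([508.3,-53.5,0])
pts=[(p+u*i+v*j,(0,0,255)) for i in(-12.5,12.5) for j in(-8,8)]+[(p,(0,255,0)),(B+[0,0,130],(255,0,0))]+[(B+13.3*u+j*v+[0,0,h],(255,0,0)) for j in(-18,18) for h in (120,134)]
for X,col in pts:
  q=(proj("side",X)+[-.36,-.36]*0-[a,b]+.5)*S;cv2.circle(im,tuple(int(t) for t in q),4,col,2)
cv2.imwrite("pics/z.png",im)
```

```text
Traceback (most recent call last):
ValueError: operands could not be broadcast together with shapes (2,) (0,)
```

Run:
```python
from h import *
ims=np.mean([capture("side").astype(float) for _ in range(4)],0)
a,b,c,d=268,218,308,258;S=14
im=cv2.resize(np.clip((ims[b:d,a:c]-40)*1.3,0,255).astype(np.uint8),None,fx=S,fy=S,interpolation=cv2.INTER_CUBIC)
p=get_state()["tcp_pos"];u=np.array([.135,.991,0]);v=np.array([-.991,.135,0])
B=np.array([508.3,-53.5,0])
pts=[(p+u*i+v*j,(0,0,255)) for i in(-12.5,12.5) for j in(-8,8)]+[(p,(0,255,0)),(B+[0,0,130],(255,0,0))]+[(B+13.3*u+j*v+[0,0,h],(255,0,0)) for j in(-18,18) for h in (120,134)]
for X,col in pts:
  q=(proj("side",X)-[a,b]+.5)*S;cv2.circle(im,tuple(int(t) for t in q),4,col,2)
cv2.imwrite("pics/z.png",im)
```

```text
(no output)
```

View pics/z.png

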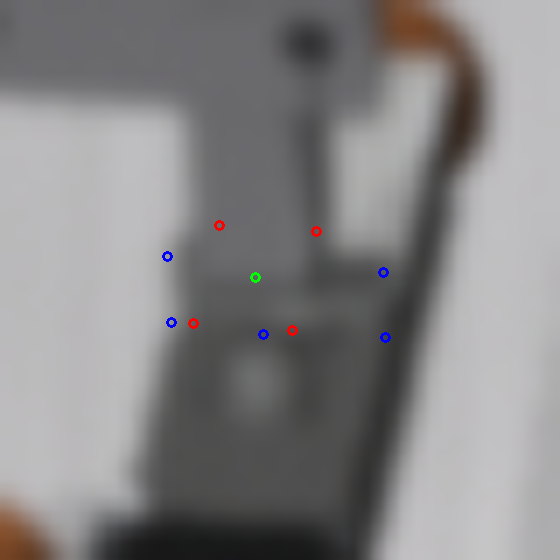

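The fingertip outline matches its expected width. Its rear bottom edge looks nearer than expected, so the tip may be thinner than assumed. I'll feel my way down onto the button.

{"api": "play_rows", "payload": {"moves": [[0.008,0,-0.05,0,0,0],[0.008,0,-0.085,0,0,0],[0.008,0,-0.1,0,0,0],[0.008,0,-0.11,0,0,0],[0.008,0,-0.11,0,0,0]]}}

```text
time_s: 6.78
tcp_pos: [508.8, -58.1, 128.9]
ee_rot: [-0.0, 0.068, 0.998, -0.0]
ft_force: [-2.5, -0.0, 2.4]
grip_width: 0.006
gripper_force: 1.3
```

{"api": "play_rows", "payload": {"moves": [[-0.004,0.005,-0.015,0,0,0],[-0.004,0.008,-0.03,0,0,0],[-0.004,0.008,-0.04,0,0,0],[-0.004,0.008,-0.04,0,0,0]]}}

```text
time_s: 7.28
tcp_pos: [508.5, -57.1, 123.0]
ee_rot: [0.0, 0.068, 0.998, -0.0]
ft_force: [-0.3, -4.4, 4.4]
grip_width: 0.004
gripper_force: 2.5
```

{"api": "play_rows", "payload": {"moves": [[0,0,-0.01,0,0,0],[0,0,-0.018,0,0,0],[0,0,-0.018,0,0,0]]}}

```text
time_s: 7.65
tcp_pos: [508.5, -57.1, 120.4]
ee_rot: [0.0, 0.068, 0.998, -0.0]
ft_force: [0.1, -4.7, 5.1]
grip_width: 0.006
gripper_force: 3.0
```

{"api": "play_rows", "payload": {"moves": [[0,0,-0.005,0,0,0],[0,0,-0.005,0,0,0]]}}

```text
time_s: 7.9
tcp_pos: [508.6, -57.1, 119.9]
ee_rot: [0.0, 0.068, 0.998, -0.0]
ft_force: [-1.2, -4.4, 11.4]
grip_width: 0.001
gripper_force: 5.6
```

{"api": "play_rows", "payload": {"moves": [[0.001,0.007,0,0,0,0],[0.002,0.013,0,0,0,0],[0.002,0.013,0,0,0,0]]}}

```text
time_s: 8.28
tcp_pos: [508.8, -55.2, 119.9]
ee_rot: [0.0, 0.068, 0.998, -0.0]
ft_force: [-2.0, -3.9, 10.1]
grip_width: 0.001
gripper_force: 5.4
```

The button is flush and the tip rests on the rail top (z 119.9, 10 N). Next I'll ease outwards to the lip.

{"api": "play_rows", "payload": {"moves": [[0.001,0.007,0,0,0,0],[0.002,0.013,0,0,0,0],[0.002,0.013,0,0,0,0]]}}

```text
time_s: 8.65
tcp_pos: [509.1, -53.3, 119.9]
ee_rot: [0.0, 0.068, 0.998, -0.0]
ft_force: [-2.3, -5.6, 10.6]
grip_width: 0.002
gripper_force: 5.5
```

{"api": "play_rows", "payload": {"moves": [[0.001,0.007,0,0,0,0],[0.001,0.007,0,0,0,0]]}}

```text
time_s: 8.9
tcp_pos: [509.2, -52.1, 119.9]
ee_rot: [0.0, 0.068, 0.998, -0.0]
ft_force: [-1.0, -4.5, 10.0]
grip_width: 0.008
gripper_force: 4.9
```

{"api": "play_rows", "payload": {"moves": [[0.001,0.007,0,0,0,0],[0.001,0.007,0,0,0,0]]}}

```text
time_s: 9.15
tcp_pos: [509.4, -51.2, 119.9]
ee_rot: [0.0, 0.068, 0.998, -0.0]
ft_force: [-1.4, -4.5, 9.1]
grip_width: 0.003
gripper_force: 4.2
```

{"api": "play_rows", "payload": {"moves": [[0.001,0.007,0,0,0,0],[0.001,0.007,0,0,0,0]]}}

```text
time_s: 9.4
tcp_pos: [509.5, -50.2, 119.8]
ee_rot: [0.0, 0.068, 0.998, -0.0]
ft_force: [-1.6, -4.7, 8.5]
grip_width: 0.007
gripper_force: 4.1
```

{"api": "play_rows", "payload": {"moves": [[0.001,0.007,-0.001,0,0,0],[0.001,0.007,-0.001,0,0,0]]}}

```text
time_s: 9.65
tcp_pos: [509.7, -49.2, 119.7]
ee_rot: [0.0, 0.068, 0.998, -0.0]
ft_force: [-1.5, -6.5, 9.0]
grip_width: 0.003
gripper_force: 4.7
```

{"api": "play_rows", "payload": {"moves": [[0.001,0.007,-0.001,0,0,0],[0.001,0.007,-0.001,0,0,0]]}}

```text
time_s: 9.9
tcp_pos: [509.8, -48.3, 119.6]
ee_rot: [0.0, 0.068, 0.998, -0.0]
ft_force: [-1.9, -6.5, 9.7]
grip_width: 0.003
gripper_force: 5.2
```

```bash
cat >> h.py <<'E'
def knob():
    g=lambda i:cv2.cvtColor(i,cv2.COLOR_BGR2GRAY).astype(np.float32)
    a=g(cv2.imread("pics/top0.png"));b=g(np.mean([capture("top") for _ in range(3)],0).astype(np.uint8))
    best=[]
    T=a[208:228,354:372];S=b[200:236,324:380]
    up=lambda m:cv2.resize(m,None,fx=8,fy=8,interpolation=cv2.INTER_CUBIC)
    r=cv2.matchTemplate(up(S),up(T),cv2.TM_CCOEFF_NORMED);_,v,_,l=cv2.minMaxLoc(r)
    d=np.array(l)/8-[30,8];return d,v,-d[0]/.37
E
python3 - <<'E'
from h import *
print(knob(),get_state()["ft_force"])
a,b,c,d=258,208,308,258
cv2.imwrite("pics/z2.png",cv2.resize(capture("side")[b:d,a:c],None,fx=11,fy=11,interpolation=cv2.INTER_CUBIC))
E
```

```text
(array([-2.25, -0.25]), 0.9892842769622803, np.float64(6.081081081081082)) [-1.63983229 -6.33824756 10.19128667]
```

View pics/z2.png

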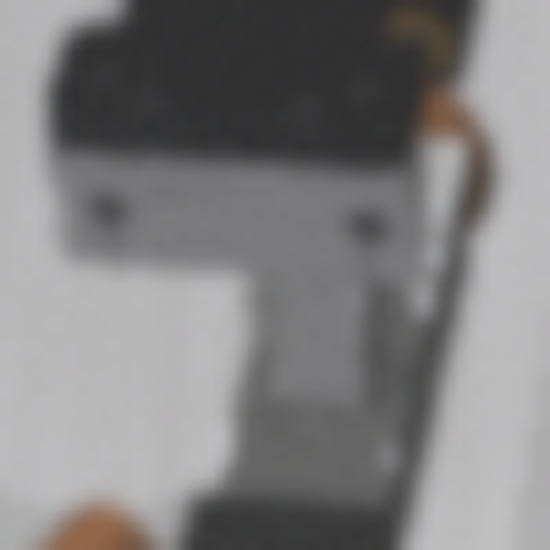

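The knob has moved about 6 mm and the button no longer shows, so the rail is already riding over it at a low force. I'll keep sliding at 1.5 mm per row.

{"api": "play_rows", "payload": {"moves": [[0.0012,0.01,0,0,0,0],[0.0025,0.02,0,0,0,0],[0.004,0.03,0,0,0,0],[0.0052,0.04,0,0,0,0],[0.0065,0.05,0,0,0,0],[0.008,0.06,0,0,0,0],[0.009,0.07,0.004,0,0,0],[0.0105,0.08,0.007,0,0,0]]}}

```text
time_s: 11.1
tcp_pos: [511.2, -36.2, 120.2]
ee_rot: [0.0, 0.068, 0.998, -0.0]
ft_force: [1.3, -6.8, -2.7]
grip_width: 0.005
gripper_force: 3.5
```

Run:
```python
from h import *
print(knob())
```

```text
(array([-5.875, -0.75 ]), 0.8348281979560852, np.float64(15.878378378378379))
```

{"api": "play_rows", "payload": {"moves": [[0.0015,0.012,0,0,0,0],[0.003,0.024,0,0,0,0],[0.005,0.036,0,0,0,0],[0.0065,0.048,0,0,0,0],[0.008,0.06,0,0,0,0],[0.01,0.072,0,0,0,0],[0.0115,0.084,0,0,0,0],[0.013,0.096,0,0,0,0],[0.015,0.108,0,0,0,0],[0.0165,0.12,0,0,0,0],[0.018,0.132,0,0,0,0],[0.02,0.144,0,0,0,0],[0.0215,0.156,0,0,0,0],[0.023,0.168,0,0,0,0]]}}

```text
time_s: 13.0
tcp_pos: [514.6, -10.9, 120.2]
ee_rot: [-0.0, 0.068, 0.998, -0.0]
ft_force: [2.3, -6.2, 0.5]
grip_width: 0.001
gripper_force: 3.4
```

Run:
```python
from h import *
print(knob())
```

```text
(array([-0.75, -1.  ]), 0.7201584577560425, np.float64(2.027027027027027))
```

{"api": "play_rows", "payload": {"moves": [[0.0015,0.01,0,0,0,0],[0.003,0.02,0,0,0,0],[0.0045,0.03,0,0,0,0]]}}

```text
time_s: 13.52
tcp_pos: [515.2, -6.4, 120.2]
ee_rot: [-0.0, 0.068, 0.998, -0.0]
ft_force: [1.5, -7.1, 1.5]
grip_width: 0.003
gripper_force: 3.6
```

{"api": "play_rows", "payload": {"moves": [[0.0007,0.005,0,0,0,0],[0.0014,0.01,0,0,0,0],[0.002,0.014,0,0,0,0]]}}

```text
time_s: 13.9
tcp_pos: [515.5, -4.3, 120.2]
ee_rot: [-0.0, 0.068, 0.998, -0.0]
ft_force: [1.1, -6.3, 0.2]
grip_width: 0.005
gripper_force: 3.5
```

{"api": "play_rows", "payload": {"moves": [[0.0007,0.005,0,0,0,0],[0.0014,0.01,0,0,0,0]]}}

```text
time_s: 14.15
tcp_pos: [515.7, -2.8, 120.2]
ee_rot: [-0.0, 0.068, 0.998, -0.0]
ft_force: [0.9, -5.6, 0.8]
grip_width: 0.003
gripper_force: 3.4
```

{"api": "play_rows", "payload": {"moves": [[0.0007,0.005,0,0,0,0],[0.0014,0.01,0,0,0,0]]}}

```text
time_s: 14.4
tcp_pos: [515.9, -1.3, 120.2]
ee_rot: [-0.0, 0.068, 0.998, -0.0]
ft_force: [0.8, -5.5, 0.6]
grip_width: 0.007
gripper_force: 3.4
```

{"api": "play_rows", "payload": {"moves": [[0.0007,0.005,0,0,0,0],[0.0014,0.01,0,0,0,0]]}}

```text
time_s: 14.65
tcp_pos: [516.1, 0.2, 120.2]
ee_rot: [-0.0, 0.068, 0.998, -0.0]
ft_force: [2.4, -6.1, 1.4]
grip_width: 0.006
gripper_force: 3.5
```

{"api": "play_rows", "payload": {"moves": [[0.0007,0.005,0,0,0,0],[0.0014,0.01,0,0,0,0]]}}

```text
time_s: 14.9
tcp_pos: [516.3, 1.7, 120.2]
ee_rot: [-0.0, 0.068, 0.998, -0.0]
ft_force: [1.8, -5.1, 1.0]
grip_width: 0.004
gripper_force: 3.4
```

{"api": "play_rows", "payload": {"moves": [[0.0007,0.005,0,0,0,0],[0.0014,0.01,0,0,0,0]]}}

```text
time_s: 15.15
tcp_pos: [516.5, 3.2, 120.2]
ee_rot: [-0.0, 0.068, 0.998, -0.0]
ft_force: [1.7, -4.9, 0.3]
grip_width: 0.007
gripper_force: 3.4
```

{"api": "play_rows", "payload": {"moves": [[0.0007,0.005,0,0,0,0],[0.0014,0.01,0,0,0,0]]}}

```text
time_s: 15.4
tcp_pos: [516.7, 4.7, 120.2]
ee_rot: [-0.0, 0.068, 0.998, -0.0]
ft_force: [0.6, -6.2, 1.0]
grip_width: 0.005
gripper_force: 3.3
```

{"api": "play_rows", "payload": {"moves": [[0.0007,0.005,0,0,0,0],[0.0014,0.01,0,0,0,0]]}}

```text
time_s: 15.65
tcp_pos: [517.0, 6.4, 120.2]
ee_rot: [-0.0, 0.068, 0.998, -0.0]
ft_force: [0.7, -4.4, 0.7]
grip_width: 0.011
gripper_force: 2.7
```

{"api": "play_rows", "payload": {"moves": [[0.0007,0.004,0,0,0,0],[0.0012,0.008,0,0,0,0]]}}

```text
time_s: 15.9
tcp_pos: [517.2, 8.0, 120.2]
ee_rot: [-0.0, 0.068, 0.998, 0.0]
ft_force: [1.3, -2.3, 1.3]
grip_width: 0.004
gripper_force: 1.9
```

The force is dropping, so the dome is probably rising into the collar hole. I'll use smaller steps.

{"api": "play_rows", "payload": {"moves": [[0.0004,0.003,0,0,0,0],[0.0009,0.006,0,0,0,0]]}}

```text
time_s: 16.15
tcp_pos: [517.3, 8.9, 120.2]
ee_rot: [-0.0, 0.068, 0.998, 0.0]
ft_force: [1.0, -2.0, 0.4]
grip_width: 0.003
gripper_force: 1.3
```

Run:
```python
from h import *
a,b,c,d=248,208,308,268
t=[cv2.resize(capture("side")[b:d,a:c],None,fx=9,fy=9,interpolation=cv2.INTER_CUBIC)]
cv2.imwrite("pics/z3.png",np.hstack(t))
print(get_state()["ft_force"])
```

```text
[ 0.55631845 -1.18240413  1.19639627]
```

View pics/z3.png

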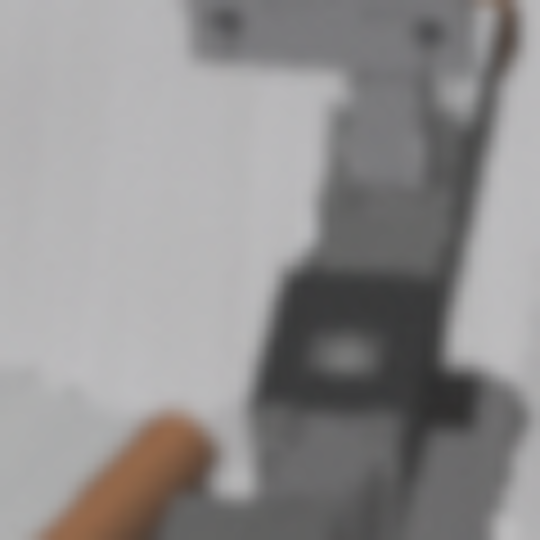

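The picture shows the collar hole with the dome starting to rise in it at (343,352). I'll continue in small steps until the rail stops firmly.

{"api": "play_rows", "payload": {"moves": [[0.0004,0.003,0,0,0,0],[0.0009,0.006,0,0,0,0]]}}

```text
time_s: 16.45
tcp_pos: [517.5, 9.8, 120.3]
ee_rot: [-0.0, 0.068, 0.998, 0.0]
ft_force: [0.1, -0.8, 1.0]
grip_width: 0.004
gripper_force: 0.6
```

{"api": "play_rows", "payload": {"moves": [[0.0004,0.003,0,0,0,0],[0.0009,0.006,0,0,0,0]]}}

```text
time_s: 16.7
tcp_pos: [517.6, 10.6, 120.3]
ee_rot: [-0.0, 0.068, 0.998, -0.0]
ft_force: [0.2, 0.4, 1.5]
grip_width: 0.007
gripper_force: 0.5
```

{"api": "play_rows", "payload": {"moves": [[0.0004,0.003,0,0,0,0],[0.0009,0.006,0,0,0,0]]}}

```text
time_s: 16.95
tcp_pos: [517.8, 11.5, 120.2]
ee_rot: [-0.0, 0.068, 0.998, 0.0]
ft_force: [0.3, 0.1, 0.3]
grip_width: 0.001
gripper_force: 0.5
```

{"api": "play_rows", "payload": {"moves": [[0.0004,0.003,0,0,0,0],[0.0009,0.006,0,0,0,0]]}}

```text
time_s: 17.2
tcp_pos: [517.9, 12.1, 120.2]
ee_rot: [-0.0, 0.068, 0.998, -0.0]
ft_force: [-0.5, -1.2, 1.7]
grip_width: 0.005
gripper_force: 0.6
```

{"api": "play_rows", "payload": {"moves": [[0.0004,0.003,0,0,0,0],[0.0009,0.006,0,0,0,0]]}}

```text
time_s: 17.45
tcp_pos: [518.0, 13.1, 120.2]
ee_rot: [-0.0, 0.068, 0.998, -0.0]
ft_force: [0.1, -2.0, 1.4]
grip_width: 0.005
gripper_force: 1.1
```

{"api": "play_rows", "payload": {"moves": [[0.0004,0.003,0,0,0,0],[0.0009,0.006,0,0,0,0]]}}

```text
time_s: 17.7
tcp_pos: [518.2, 14.0, 120.2]
ee_rot: [-0.0, 0.068, 0.998, -0.0]
ft_force: [-0.3, -2.0, 1.4]
grip_width: 0.008
gripper_force: 1.1
```

Run:
```python
from h import *
a,b,c,d=258,218,308,268
cv2.imwrite("pics/z4.png",cv2.resize(np.mean([capture("side") for _ in range(3)],0)[b:d,a:c].astype(np.uint8),None,fx=11,fy=11,interpolation=cv2.INTER_CUBIC))
print(get_state()["ft_force"])
```

```text
[-0.24190513 -1.28840352  0.63908289]
```

View pics/z4.png

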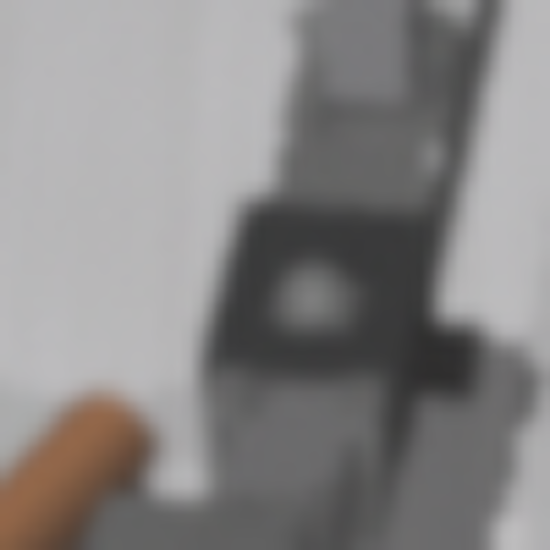

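The dome now stands in the collar hole at (315,297), but the firm stop hasn't been felt yet. I'll keep going gently.

{"api": "play_rows", "payload": {"moves": [[0.0004,0.003,0,0,0,0],[0.0009,0.006,0,0,0,0]]}}

```text
time_s: 18.1
tcp_pos: [518.3, 15.0, 120.3]
ee_rot: [-0.0, 0.068, 0.998, -0.0]
ft_force: [-0.1, -1.5, 1.1]
grip_width: 0.004
gripper_force: 1.1
```

{"api": "play_rows", "payload": {"moves": [[0.0004,0.003,0,0,0,0],[0.0009,0.006,0,0,0,0]]}}

```text
time_s: 18.35
tcp_pos: [518.5, 15.9, 120.2]
ee_rot: [-0.0, 0.068, 0.998, -0.0]
ft_force: [-1.2, -2.0, 0.6]
grip_width: 0.0
gripper_force: 1.1
```

{"api": "play_rows", "payload": {"moves": [[0.0004,0.003,0,0,0,0],[0.0009,0.006,0,0,0,0]]}}

```text
time_s: 18.6
tcp_pos: [518.5, 16.5, 120.2]
ee_rot: [-0.0, 0.068, 0.998, -0.0]
ft_force: [-1.9, -5.8, 2.2]
grip_width: 0.001
gripper_force: 2.9
```

{"api": "play_rows", "payload": {"moves": [[0.0003,0.002,0,0,0,0],[0.0006,0.004,0,0,0,0]]}}

```text
time_s: 18.85
tcp_pos: [518.5, 16.7, 120.2]
ee_rot: [-0.0, 0.068, 0.998, -0.0]
ft_force: [-2.7, -7.1, 1.7]
grip_width: 0.004
gripper_force: 3.9
```

{"api": "play_rows", "payload": {"moves": [[0.0004,0.003,0,0,0,0],[0.0004,0.003,0,0,0,0]]}}

```text
time_s: 19.1
tcp_pos: [518.6, 16.8, 120.2]
ee_rot: [-0.0, 0.068, 0.998, -0.001]
ft_force: [-2.2, -7.9, 3.1]
grip_width: 0.006
gripper_force: 4.3
```

The rail has stopped firmly: the TCP stalls at y 16.8 while the force rises. I'll back off the lip and lift away.

{"api": "play_rows", "payload": {"moves": [[-0.002,-0.015,0.003,0,0,0],[-0.004,-0.03,0.02,0,0,0],[-0.004,-0.03,0.2,0,0,0],[-0.004,-0.03,0.5,0,0,0],[-0.004,-0.03,0.9,0,0,0]]}}

```text
time_s: 19.73
tcp_pos: [517.5, 13.5, 256.2]
ee_rot: [-0.001, 0.068, 0.998, -0.0]
ft_force: [0.3, -0.0, 0.4]
grip_width: 0.005
gripper_force: 0.0
```

{"api": "play_rows", "payload": {"moves": [[0,0.33,0.1,0,0,0],[0,0.66,0.1,0,0,0],[0,1,0.1,0,0,0],[0,1,0.1,0,0,0]]}}

```text
time_s: 20.23
tcp_pos: [517.5, 167.6, 270.2]
ee_rot: [-0.0, 0.065, 0.998, 0.0]
ft_force: [-0.1, -0.7, -0.2]
grip_width: 0.003
gripper_force: 0.0
```

{"api": "play_rows", "payload": {"moves": [[0,0.33,0,0,0,0],[0,0.66,0,0,0,0],[0,1,0,0,0,0],[0,1,0,0,0,0]]}}

```text
time_s: 20.72
tcp_pos: [517.2, 316.9, 269.7]
ee_rot: [-0.0, 0.065, 0.998, 0.0]
ft_force: [-0.8, -0.9, 0.2]
grip_width: 0.008
gripper_force: 0.0
```

Run:
```python
from h import *
t=[]
for n,(a,b,c,d) in {"side":(240,190,320,290),"top":(335,190,415,290)}.items():
  t.append(cv2.resize(np.mean([capture(n) for _ in range(3)],0)[b:d,a:c].astype(np.uint8),None,fx=5,fy=5,interpolation=cv2.INTER_CUBIC))
cv2.imwrite("pics/end.png",np.hstack(t)); print(knob(),get_state()["time_s"])
```

```text
(array([-24.25 ,  -2.375]), 0.8813883662223816, np.float64(65.54054054054055)) 21.175
```

View pics/end.png

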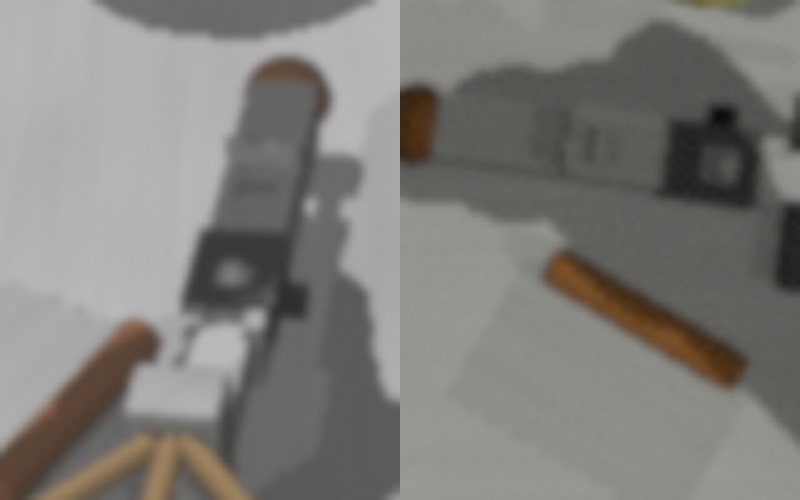

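The dome stands out in the collar hole at side (232,272), where it stood before pressing. The lip is upright, the rail is out about 66–70 mm, and the scraper hasn't moved. I'll hand it in.

```bash
python3 -c "
from rig import *
print(sign_off())"
```

```text
the job is handed in; nothing more can be done
None
```

The rail is one step longer (out about 66–70 mm, at its firm stop) with the button clicked out in the stop collar's hole; lip force readings stayed under 10 N, the arm is clear of the stand, and the job was handed in at about 21 s, result not reported.

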